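# Rock the angle gauge on the sprung chute rest and hold it on its mark

### The job

In the bakery the dough chute's slope is being set: pick up the angle gauge by its blue handle and set it upright on top of the hump of the sprung wooden chute rest, pressing the rest a little way down. Then rock the gauge on the hump until its swinging black pointer settles on the red tab, and finish while still holding it there in the fingers, with the rest pressed about halfway down, so that a colleague can fix the chute. Leave the bowl, the scraper and the jar where they are.

Things in the scene. Friction and masses are not known exactly. Their poses are not given: they have to be found in the camera images.
- gauge: Angle gauge, about 350 g, stands on the table. Origin: centre of the underside of its flat dark foot bar (36 mm along own x, 140 along y, 14 high). White dial disc in the y-z plane, 140 mm across, 10 thick, centre 86 mm up, face to own +x. Blue handle block on top: 26 mm (x) by 30 mm (y), 161 to 207 mm up, on a neck 16 x 22 mm; dial's top edge 156 mm up. Own z is up.
- pointer (a joint): Angle of the black weighted pointer about the dial's centre, about the gauge's own +x (rad): 0 pointing straight at the foot, growing as its tip goes to the gauge's +y side. It hangs freely and swings for up to 2 s before settling plumb; tilting the gauge by an angle about its own +x changes the settled value by minus that angle.
- mark (a joint): Setting of the red tab on the dial's stiff outer ring, about the same axis and with the same zero and sense as the pointer (rad). It is preset to 0.24 to 0.42 and stays there: the pointer is on the tab when the two values are equal.
- pointer_tip (a point): Tip of the black pointer, 60 mm from the dial's centre, 9 mm in front of the dial's mid-plane (own +x of the gauge).
- mark_tab (a point): Middle of the red tab (10 mm wide, 18 mm long), 60 mm from the dial's centre, in the same plane as the pointer tip.
- rest_base: Fixed grey steel foot of the chute rest, 100 mm (own x) by 120 mm (own y) by 10 mm. Origin: centre of its underside, on the table. It carries the sprung wooden cap, 70 mm (x) by 90 mm (y), that slides vertically only.
- rest (a joint): How far the sprung wooden cap is pressed down (m): 0 at the top, 0.014 at the bottom stop. It starts to sink at about 2 N, and takes about 0.7 N more per mm (about 7 N at halfway).
- hump (a point): Middle of the crest of the cap's hump: a half round, radius 28 mm, ridge along own x of rest_base, 88 mm above the table with the cap up; moves with the cap. The flat cap top is 28 mm lower; a rib 8 mm high runs along x at own y = 36 mm. The gauge, centred with its own x along the ridge, can tilt 0.55 rad either way.
- bowl: Bystander: loose steel bowl, 130 mm across, 60 mm high. Origin at the centre of its underside.
- scraper: Bystander: loose spatula-like scraper with white handle lying on the table. Origin on the table below it.
- jar: Bystander: loose jar with a green lid, 70 mm across, 100 mm high. Origin at the centre of its underside.

How it is judged:
By the outcome, as a careful person would: the job done as asked, in the order asked, and still so for the second after the job is handed in, while the arm keeps its last pose, push and grip.
It also fails if it takes over 42 s, if anything falls off the work surface, if the arm or the gripper's body presses on something with over 40 N, if the wrist force passes 120 N, or if a joint passes its speed limit or range.

### The arm

A 7-joint arm with a two-finger parallel gripper is mounted at the origin on the work surface. World frame = base frame: x ahead of the robot, y to its left, z up, the work surface at z = 0. Lengths are in m, angles in rad, forces in N, time in s.
With the tool pointing down it reaches from about 0.4 to 0.9 m from the base axis. Payload 5.6 kg.
Tool frame: the origin (TCP) lies midway between the tips of the shut fingers; the grasp point (between the pads) lies 19 mm behind it; y points along the fingers, z is the direction in which the jaws open and shut, and the axes are right-handed (so a half turn about y gives the same grasp; the last joint's range is limited). The gripper opens to 92 mm and grips with 3 to 60 N. Pads are 20 mm wide; open, the fingers measure 128 mm over their backs; the gripper's body (75 mm by 189 mm) begins 69 mm behind the grasp point.
Start: joints at [-1.376, 0.468, -0.012, 1.603, 0.006, 1.071, -0.056], TCP at [0.153, 0.632, 0.215] pointing down, gripper open.
Joint ranges: [-2.53, 2.53], [-0.31, 2.02], [-1.57, 1.55], [0.28, 2.44], [-1.29, 4.43], [0.15, 1.84], [-2.92, 2.92]. Speed limits (rad/s): [2.57, 2.57, 3.14, 3.14, 3.14, 3.14, 3.14].

### API

Orientations are given as a 3x3 rotation matrix whose columns are the frame's x, y, z axes.
In Python, from station import env, effector, solver, viewer, workorder, search_frame, tip_of gives the robot as it stands. Calls block until the motion is done:
- env.reach(position, orientation): joint-space move of the TCP to a pose.
- env.movel(position, frame=None, rate=0.15): straight line of the TCP; frame=None keeps the orientation; rate is the mean speed in m/s.
- env.goto_joints(angles): joint-space move.
- effector.release() and effector.grasp(squeeze=None): open the fingers fully, or close them until they stop; squeeze is the grip in N (None keeps the last).
- env.pause(seconds).
- solver.inverse_kinematics(position, orientation): joint angles nearest the present ones, or None.
- env.sense(): the state.
- viewer.read_camera(name): name is "side" or "top" or "wrist"; returns (picture, depth): 480x640x3 uint8, red, green, blue; 480x640 float32, m along the optical axis (not along the pixel's ray), 0 where there is no reading.
- viewer.camera_info(name): a dict with "intrinsics" (3x3 intrinsics, pixels), "eye" and "rotation" of the camera in the world; the wrist camera has in their place "T_tool_cam" (4x4, takes a point from camera to tool coordinates, whose origin is the TCP and whose axes are the tool frame's). Camera axes: x right, y up, looking along -z (the intrinsics and any distortion apply to the point x, -y, -z); pixel columns grow to the right and rows downward; lengths in m; the calibration is good to about 2 mm. A picture is of the moment at which its call begins: read the wrist's pose just before it. camera_info takes no time and is no camera call.
A pose or a line that the arm cannot do raises env.PlanningError and nothing moves.
- workorder.finish_job(): hands the job in, once; it reports no verdict.
Trained networks look in the newest picture that a camera, given by its name, has taken for a name from the list of things; names that differ only in an ending like _2 or _b are one class to them, and where a whole thing is asked for, a point or a joint stands for the part that bears it (a point fixed in the world has none). Each returns a list of dicts, best first, with "score" (0 to 1); they miss things now and then, are a little off and sometimes report something else, mostly with a low value. They report only what shows in the picture. A call takes as long as a camera call.
- search_frame(camera, name): "at" ([x, y, z] in m, in world coordinates, good to about 4 mm: the middle of the surface that is visible of it).
- tip_of(camera, name): "at" ([x, y, z] in m, in world coordinates, good to about 4 mm: a listed point, or the origin of a listed thing).
The state is a dict: "t": time; "joint_positions": joint angles; "joint_velocities": joint speeds; "tau": joint torques, N m; "ee_pos": TCP position; "tcp_rot": TCP orientation; "wrist_force": force on the tool from outside, world axes, zero at the start; "moment": the same for the moment, N m; "gripper_width": finger opening in m.
Only numpy, scipy, OpenCV 4.12 (cv2) and the standard library are available. Lean on these libraries where they do the work, as an engineer would, in place of code of your own. Each camera call takes 0.05 s, during which the arm holds its last target.

## Working session

There is one attempt and no reset: what is moved stays moved. The work goes in short steps, each a Python script; the robot and the scene stay as the last script left them, time stands still between calls to the robot, and variables do not carry over. Pictures are saved under pics/ and viewed, and the job is handed in when it is done.

```bash
ls; mkdir -p pics
python3 - <<'E'
from station import env, effector, solver, viewer, workorder, search_frame, tip_of
import cv2
s=env.sense(); print(s)
for c in ["side","top","wrist"]:
    p,d=viewer.read_camera(c); cv2.imwrite(f"pics/a_{c}.png",p[:,:,::-1]); 
    print(c,viewer.camera_info(c))
    if c=="wrist": continue
    for n in ["gauge","rest_base","hump","pointer_tip","mark_tab","bowl","jar","scraper"]:
        print(c,n,[(r["score"],r["at"]) for r in tip_of(c,n)[:2]],)
print(env.sense()["t"])
E
```

```text
pics
{'t': 0.0, 'joint_positions': array([-1.37598764,  0.46838881, -0.0115844 ,  1.60359621,  0.00599594,
        1.0713695 , -0.05625982]), 'joint_velocities': array([ 0.00057237, -0.00119703,  0.00082404, -0.00069519, -0.00054015,
        0.00061112, -0.00056004]), 'tau': array([-5.28036544e-04, -5.20567560e+01, -1.29386183e-02, -2.43751788e+01,
       -5.67542645e-02,  1.69822178e-02,  1.41296882e-04]), 'ee_pos': array([0.1530677 , 0.63114142, 0.21364413]), 'tcp_rot': array([[ 9.71846571e-01, -2.83498087e-04,  2.35614434e-01],
       [-2.35614571e-01, -1.70415818e-03,  9.71845085e-01],
       [ 1.26008042e-04, -9.99998508e-01, -1.72297656e-03]]), 'wrist_force': array([-1.1030586 , -0.26052401, -0.05200529]), 'moment': array([ 0.00915685,  0.01151798, -0.0137996 ]), 'gripper_width': 0.09174118780344127}
side {'intrinsics': array([[496.89078975,   0.        , 317.26457402],
       [  0.        , 496.89078975, 240.35969907],
       [  0.        ,   0.        ,   1.        ]]), 'eye': array([ 0.12745785, -0.6933384 ,  0.55784217]), 'rotation': array([[ 0.75477919,  0.33261185, -0.565
[... 1060 characters left out ...]
l [(0.73, [0.7511, 0.1117, 0.0016]), (0.5, [0.5978, -0.4286, 0.0013])]
top jar [(0.66, [0.5987, -0.4298, 0.0013])]
top scraper [(0.55, [0.7371, -0.1998, -0.0028])]
wrist {'intrinsics': array([[347.70304865,   0.        , 326.19793696],
       [  0.        , 347.70304865, 235.7175895 ],
       [  0.        ,   0.        ,   1.        ]]), 'T_tool_cam': array([[ 6.31391084e-04, -9.59657659e-01, -2.81170375e-01,
        -7.98028623e-02],
       [ 2.37028688e-04,  2.81170566e-01, -9.59657781e-01,
        -1.70143593e-01],
       [ 9.99999773e-01,  5.39273921e-04,  4.04994985e-04,
        -3.05940978e-04],
       [ 0.00000000e+00,  0.00000000e+00,  0.00000000e+00,
         1.00000000e+00]])}
0.95
```

View pics/a_side.png

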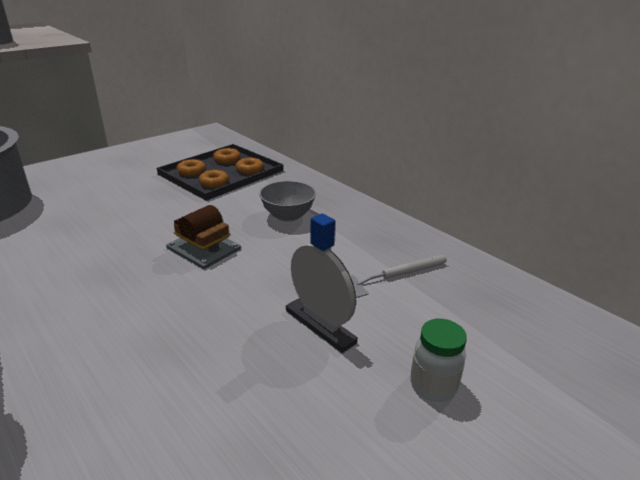

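View pics/a_top.png

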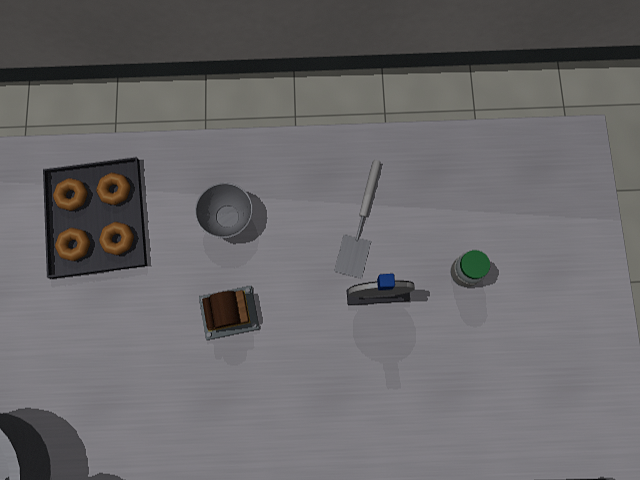

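Side view: the gauge's back faces the camera (handle at about 322,232) and the sprung rest is near (203,238). Top view: the light rib is on the right of the cap (245,308), so the rest's own +y is about world −y. Next I'll get the yaws from depth.

```bash
cat > h.py <<'E'
from station import env, effector, solver, viewer, workorder, search_frame, tip_of
import numpy as np, cv2
from scipy.spatial.transform import Rotation as Ro
def cloud(c,p=None,d=None):
    if p is None: p,d=viewer.read_camera(c)
    i=viewer.camera_info(c);K=i["intrinsics"]
    v,u=np.mgrid[:480,:640]
    X=np.stack([(u-K[0,2])/K[0,0]*d,-(v-K[1,2])/K[1,1]*d,-d],-1)
    W=X@i["rotation"].T+i["eye"]; W[d==0]=np.nan
    return p,W
E
python3 - <<'E'
from h import *
for c in ["top","side"]:
    p,W=cloud(c); z=W[...,2]
    g=(abs(W[...,0]-.55)<.12)&(abs(W[...,1]+.225)<.1)&(z>.02)
    # handle blue
    q=p.astype(int); blue=g&(q[...,2]>q[...,0]+50)&(q[...,2]>q[...,1]+40)
    B=W[blue]; top=B[B[:,2]>np.nanmax(B[:,2])-.006]
    print(c,"blue",len(B),B.min(0).round(4),B.max(0).round(4),"top rect",cv2.minAreaRect((top[:,:2]*1000).astype(np.float32)))
    D=W[g&~blue&(z>.035)&(z<.15)]; 
    f=(W[...,0]>.45)&(W[...,0]<.65)&(abs(W[...,1]+.225)<.1)&(z>.008)&(z<.02)
    print(" foot",cv2.minAreaRect((W[f][:,:2]*1000).astype(np.float32)),f.sum())
    for k in range(4):
        m=D.mean(0);U,S,V=np.linalg.svd(D-m,full_matrices=False);r=(D-m)@V[2]
        D=D[abs(r)<max(.004,1.5*r.std())]
    print(" dial n",V[2].round(3),m.round(4),len(D),r.std())
    r=(abs(W[...,0]-.526)<.09)&(abs(W[...,1]-.109)<.09)
    for lo,hi,n in[(.004,.016,"base"),(.054,.065,"captop"),(.0655,.073,"rib+"),(.080,.095,"crest")]:
        P=W[r&(z>lo)&(z<hi)][:,:2]*1000
        if len(P)>5: print(" ",n,len(P),cv2.minAreaRect(P.astype(np.float32)),P.mean(0).round(1))
    cv2.imwrite(f"pics/b_{c}.png",cv2.resize(p[270:350,180:280] if c=="top" else p[190:280,150:260],None,fx=6,fy=6)[:,:,::-1])
E
```

```text
top blue 188 [ 0.5403 -0.2391  0.2   ] [ 0.5649 -0.2106  0.2128] top rect ((552.2066650390625, -223.92694091796875), (26.918712615966797, 23.592100143432617), 87.15438079833984)
 foot ((581.2932739257812, -206.55856323242188), (157.65155029296875, 132.53561401367188), 27.1237850189209) 431
 dial n [-0.999 -0.028  0.025] [ 0.5479 -0.2233  0.0975] 500 0.0013123124314049965
  base 1022 ((526.542724609375, 108.504150390625), (177.71957397460938, 180.27015686035156), 89.0616455078125) [515.9 101. ]
  captop 425 ((525.5921020507812, 109.89215087890625), (69.94224548339844, 90.61189270019531), 9.77798080444336) [524.6  96.1]
  rib+ 213 ((523.927001953125, 114.9893569946289), (69.4198989868164, 74.76103210449219), 11.9788818359375) [522.6 124. ]
  crest 567 ((525.8803100585938, 109.28524780273438), (69.69048309326172, 42.82791519165039), 11.09079360961914) [525.3 109.6]
side blue 164 [ 0.5401 -0.2401  0.2046] [ 0.5631 -0.211   0.2082] top rect ((551.6551513671875, -225.61488342285156), (29.194753646850586, 22.779279708862305), 89.05584716796875)
 foot ((552.030029296875, -225.177734375), (36.75648498535156, 141.3635711669922), 2.1563656330108643) 1010
 dial n [-0.999 -0.033  0.002] [ 0.5484 -0.2301  0.0927] 3244 0.0008947728924582871
  base 1063 ((533.0421142578125, 100.65608215332031), (113.2068862915039, 143.07054138183594), 9.745849609375) [512.9  89.3]
  captop 415 ((526.31982421875, 108.34320068359375), (72.03521728515625, 91.54463195800781), 10.619028091430664) [520.3  83.7]
  rib+ 183 ((524.5187377929688, 114.99916076660156), (70.1700439453125, 69.45789337158203), 10.465411186218262) [517.8  93.9]
  crest 374 ((526.9041748046875, 106.07032012939453), (73.43209838867188, 38.6629638671875), 5.005158424377441) [524.5 102.9]
```

```bash
python3 -c "
import cv2,numpy as np
a=cv2.imread('pics/b_top.png');b=cv2.imread('pics/b_side.png');print(a.shape,b.shape)
cv2.imwrite('pics/c.png',np.hstack([cv2.resize(a,(400,320)),cv2.resize(b,(400,320))]))"
```

```text
(480, 600, 3) (540, 660, 3)
```

View pics/c.png

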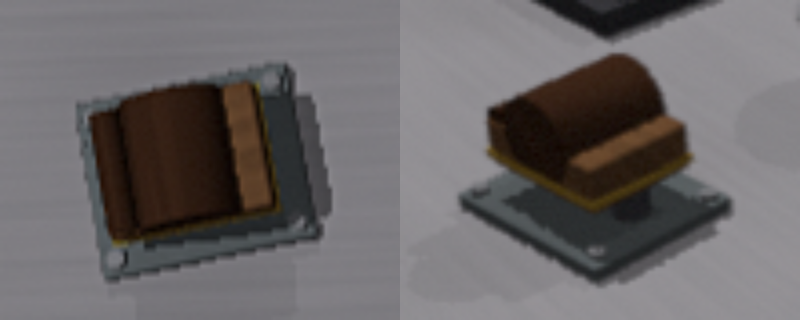

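Rest: hump at (0.526, 0.109), ridge at 10.4° and rib to world −y, so own x points at about 190.4°. Gauge: (0.552, −0.225), yaw about 2°, face away from the side camera. Turning it half round aligns it with the rest's own x and brings the face to the side camera. Next is an IK check of both grasp senses.

```bash
cat >> h.py <<'E'
GX=np.array([.552,-.225,0]); GYAW=np.deg2rad(2.0)
HUMP=np.array([.526,.109,.088]); RYAW=np.deg2rad(190.4)
GH=.167  # TCP height in gauge frame
T0=lambda s: np.array([[s,0,0],[0,0,s],[0,-1,0]],float)  # tool axes in gauge frame
def Rz(a): return Ro.from_rotvec([0,0,a]).as_matrix()
def gauge_pose(tilt,press,yaw=RYAW,hump=HUMP,R=.028):
    """gauge tilted by `tilt` about own +x, rolled w/o slip on hump"""
    Rg=Rz(yaw)@Ro.from_rotvec([tilt,0,0]).as_matrix()
    C=hump-[0,0,R+press]
    # contact offset on foot along own y: tilt about +x lowers -y? n = Rg z
    O=C+Rg@np.array([0,0,R])+Rg@np.array([0,R*tilt,0])
    return O,Rg
def tcp(O,Rg,s,h=None): return O+Rg@np.array([0,0,GH if h is None else h]), Rg@T0(s)
E
python3 - <<'E'
from h import *
for s in (1,-1):
    print(s)
    for name,(O,Rg) in dict(pre=(GX+[0,0,.08],Rz(GYAW)),grasp=(GX,Rz(GYAW)),lift=(GX+[0,0,.16],Rz(GYAW)),
       over=(HUMP+[0,0,.08],Rz(RYAW)),p0=gauge_pose(0,.003),p3=gauge_pose(-.33,.007),p42=gauge_pose(-.45,.007)).items():
        p,R=tcp(O,Rg,s); q=solver.inverse_kinematics(p,R); print(name,p.round(3),None if q is None else np.round(q,2))
E
```

```text
1
pre [ 0.552 -0.225  0.247] [-0.44  0.51  1.07  1.75 -0.48  1.17  2.38]
grasp [ 0.552 -0.225  0.167] [-0.3   0.55  0.87  1.82 -0.49  1.    2.37]
lift [ 0.552 -0.225  0.327] [-0.53  0.49  1.23  1.66 -0.48  1.34  2.38]
over [0.526 0.109 0.335] [-0.95  0.19  0.8   1.77 -0.14  1.24 -1.5 ]
p0 [0.526 0.109 0.252] [-0.92  0.28  0.79  1.88 -0.23  1.07 -1.43]
p3 [0.536 0.055 0.24 ] [-0.56  0.35  0.74  1.86 -0.59  1.2  -0.96]
p42 [0.539 0.037 0.234] [-0.45  0.42  0.74  1.84 -0.71  1.3  -0.8 ]
-1
pre [ 0.552 -0.225  0.247] [-0.32  0.43  0.87  1.75 -0.36  1.13 -0.87]
grasp [ 0.552 -0.225  0.167] [-0.33  0.56  0.9   1.83 -0.52  1.01 -0.75]
lift [ 0.552 -0.225  0.327] [-0.48  0.44  1.12  1.65 -0.41  1.31 -0.83]
over [0.526 0.109 0.335] [-0.63  0.17  0.41  1.75 -0.07  1.24  1.56]
p0 [0.526 0.109 0.252] [-0.58  0.24  0.37  1.86 -0.1   1.06  1.58]
p3 [0.536 0.055 0.24 ] [-0.58  0.36  0.76  1.86 -0.6   1.21  2.19]
p42 [0.539 0.037 0.234] [-0.58  0.48  0.94  1.85 -0.78  1.36  2.41]
```

Run:
```python
from h import *
p,R=tcp(GX+[0,0,.08],Rz(GYAW),-1); env.reach(p,R)
s=env.sense(); print(s["t"],s["ee_pos"].round(4),s["joint_positions"].round(2))
P,d=viewer.read_camera("wrist"); cv2.imwrite("pics/d_w.png",P[:,:,::-1])
for n in ["gauge","mark_tab","pointer_tip"]: print(n,[(r["score"],r["at"]) for r in tip_of("wrist",n)[:2]])
```

```text
4.35 [ 0.5524 -0.2241  0.2469] [-0.32  0.43  0.86  1.75 -0.36  1.13 -0.87]
gauge [(0.89, [0.5543, -0.2255, 0.0001])]
mark_tab [(0.63, [0.5631, -0.2093, 0.0333])]
pointer_tip [(0.63, [0.5618, -0.2278, 0.0252])]
```

View pics/d_w.png

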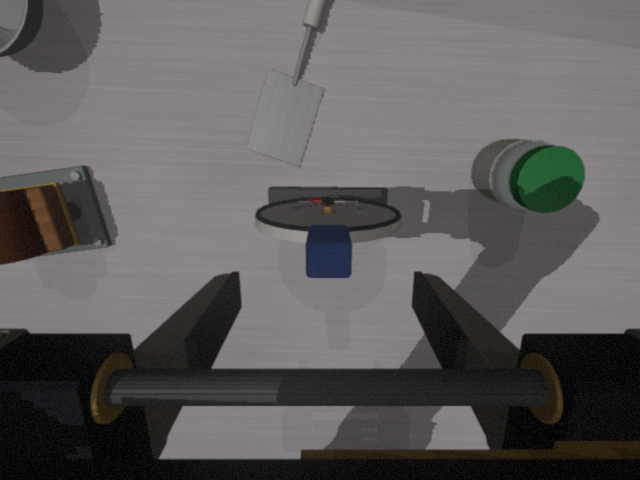

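The wrist view shows the dial face on the far (+x) side, the red tab at about (315,202) and the pointer near (330,201). The blue handle at (328,252) sits centred between the fingers. I'll descend and grasp.

Run:
```python
from h import *
p,R=tcp(GX,Rz(GYAW),-1); env.movel(p,R,rate=.12)
effector.grasp(squeeze=45)
s=env.sense(); print(s["t"],s["ee_pos"].round(4),s["gripper_width"],s["wrist_force"].round(2))
env.movel(p+[0,0,.17],rate=.15)
s=env.sense(); print(s["t"],s["ee_pos"].round(4),s["gripper_width"],s["wrist_force"].round(2))
# turn round above the rest
p,R=tcp(HUMP+[0,0,.07],Rz(RYAW),-1); env.reach(p,R)
s=env.sense(); print(s["t"],s["ee_pos"].round(4),s["gripper_width"],s["wrist_force"].round(2),s["joint_positions"].round(2))
P,d=viewer.read_camera("side"); cv2.imwrite("pics/e_s.png",P[:,:,::-1])
for n in ["gauge","mark_tab","pointer_tip","hump"]: print(n,[(r["score"],r["at"]) for r in tip_of("side",n)[:2]])
P,d=viewer.read_camera("top"); cv2.imwrite("pics/e_t.png",P[:,:,::-1])
print(env.sense()["t"])
```

```text
6.325 [ 0.5519 -0.2251  0.1669] 0.029796306385139554 [-0.22 -0.82 -0.05]
7.6083 [ 0.5515 -0.2247  0.336 ] 0.02950962055520649 [-0.27 -0.27 -4.17]
9.4417 [0.5261 0.1079 0.3243] 0.029779071036755658 [ 0.14 -0.16 -3.92] [ 0.6   0.38 -1.1   1.7   0.35  1.28  1.18]
gauge [(0.61, [0.5253, 0.1079, 0.1581])]
mark_tab [(0.71, [0.5163, 0.0935, 0.1894])]
pointer_tip [(0.69, [0.5155, 0.0999, 0.1871])]
hump [(0.73, [0.5266, 0.1041, 0.0887])]
9.7417
```

View pics/e_s.png

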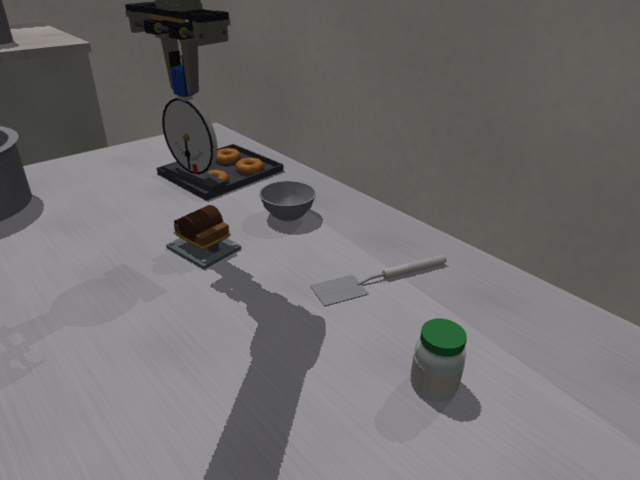

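The side view shows the gauge held upright above the rest with its face to the camera. The red tab is at about (194,167) and the pointer tip at about (188,168). For a precise tab reading I'll bring the dial closer and face it to the side camera.

```bash
cat >> h.py <<'E'
from scipy import ndimage
def gauge_from_tcp(s,sg=-1):
    Rg=s["tcp_rot"]@T0(sg).T; return s["ee_pos"]-Rg@np.array([0,0,GH]),Rg
def dial_rect(P,O,Rg,scale=4,half=75):
    """rectified face picture: px = scale per mm, right=+y_g... returns image; centre=dial centre"""
    i=viewer.camera_info("side");K=i["intrinsics"]
    n=int(2*half*scale); v,u=np.mgrid[:n,:n]
    y=(u-n/2)/scale/1e3; z=-(v-n/2)/scale/1e3
    X=np.stack([np.full_like(y,.009),y,z+.086],-1)@Rg.T+O
    c=(X-i["eye"])@i["rotation"]
    mu=K[0,0]*c[...,0]/-c[...,2]+K[0,2]; mv=K[1,1]*-c[...,1]/-c[...,2]+K[1,2]
    return cv2.remap(P,mu.astype(np.float32),mv.astype(np.float32),cv2.INTER_LINEAR)
def angles(I,scale=4):
    n=I.shape[0]; v,u=np.mgrid[:n,:n]; y=(u-n/2)/scale; z=-(v-n/2)/scale
    r=np.hypot(y,z); a=np.arctan2(y,-z); q=I.astype(float)
    red=np.clip(q[...,0]-np.maximum(q[...,1],q[...,2])-25,0,None)*((r<80)&(r>40)&(abs(a)<.9))
    dark=np.clip(70-q.max(-1),0,None)*((r>15)&(r<50)&(abs(a)<.9))
    f=lambda w:(np.average(a,weights=w),np.average(y,weights=w),np.average(z,weights=w),w.sum()) if w.sum()>0 else None
    return f(red),f(dark)
E
python3 - <<'E'
from h import *
yaw=np.deg2rad(243)
for O in ([.40,-.15,.14],[.42,-.15,.14],[.45,-.15,.14]):
    p,R=tcp(np.array(O),Rz(yaw),-1); q=solver.inverse_kinematics(p,R)
    print(O,None if q is None else np.round(q,2))
    if q is not None: break
env.reach(p,R); env.pause(1.3)
s=env.sense(); P,d=viewer.read_camera("side"); cv2.imwrite("pics/f_s.png",P[:,:,::-1])
np.savez("f.npz",P=P,d=d,ee=s["ee_pos"],R=s["tcp_rot"])
O,Rg=gauge_from_tcp(s); I=dial_rect(P,O,Rg); cv2.imwrite("pics/f_r.png",I[:,:,::-1])
print(angles(I)); print(s["t"],O,Rg.round(4))
for n in ["mark_tab","pointer_tip"]:
    for r in tip_of("side",n)[:1]: 
        l=Rg.T@(np.array(r["at"])-O)-[0,0,.086]; print(n,l.round(4),np.arctan2(l[1],-l[2]))
E
```

```text
[0.4, -0.15, 0.14] [ 1.63  0.2  -1.45  1.94  0.22  1.18  2.77]
((np.float64(0.24091782631229583), np.float64(13.735544050835435), np.float64(-55.89452930433339), np.float64(66253.0)), (np.float64(-0.027821351714213745), np.float64(-0.8335973944105904), np.float64(-31.599867619247743), np.float64(237950.0)))
12.4583 [ 0.39998483 -0.15002012  0.13999992] [[-0.454  0.891  0.   ]
 [-0.891 -0.454  0.   ]
 [ 0.    -0.     1.   ]]
mark_tab [ 0.0098  0.015  -0.0574] 0.25587485102711466
pointer_tip [ 0.0105 -0.0017 -0.0582] -0.02928538702551597
```

View pics/f_s.png

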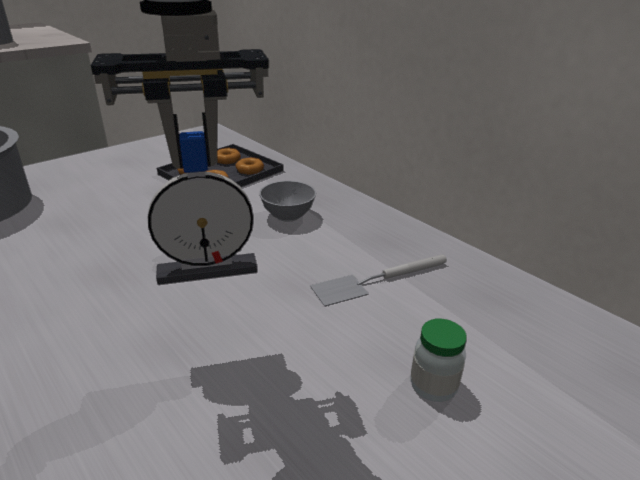

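View pics/f_r.png

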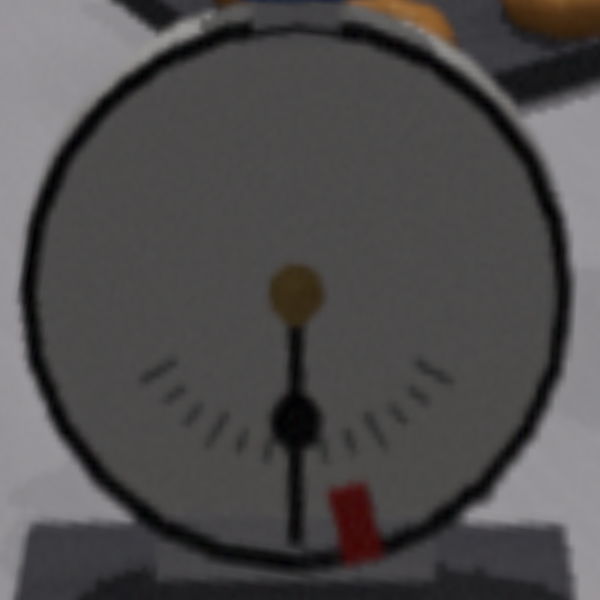

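The rectified dial shows the pivot at (296,294), the pointer hanging straight down (tip 296,543) and the tab centre near (356,524). That puts the mark at about 0.253 rad, matching the network's 0.256. I'll set the gauge upright on the hump with a light press.

```bash
cat >> h.py <<'E'
def F(n=5):
    a=[]
    for k in range(n): a.append(env.sense()["wrist_force"]); env.pause(.03)
    return np.mean(a,0)
E
python3 - <<'E'
from h import *
p,R=tcp(HUMP+[0,0,.07],Rz(RYAW),-1); env.reach(p,R)
p,R=tcp(HUMP+[0,0,.008],Rz(RYAW),-1); env.movel(p,R,rate=.1)
f0=F(); np.save("f0.npy",f0); s=env.sense(); print(s["t"],s["ee_pos"]-p,f0.round(2))
for k in (.002,0,-.002,-.004):
    p,R=tcp(HUMP+[0,0,k],Rz(RYAW),-1); env.movel(p,R,rate=.04)
    f=F(4); s=env.sense(); print(k,(s["ee_pos"]-p).round(4),(f-f0).round(2))
    if f[2]-f0[2]>3.6: break
P,d=viewer.read_camera("side"); cv2.imwrite("pics/g_s.png",P[:,:,::-1])
print([(r["score"],r["at"]) for r in tip_of("side","gauge")[:2]])
s=env.sense(); print(s["t"],s["joint_positions"].round(2))
# plan tilt
for t in (-.1,-.253):
    p,R=tcp(*gauge_pose(t,.004),-1); q=solver.inverse_kinematics(p,R); print(t,p.round(3),None if q is None else q.round(2))
E
python3 -c "
import cv2
a=cv2.imread('pics/g_s.png')[40:290,80:320];cv2.imwrite('pics/g_c.png',cv2.resize(a,None,fx=2.4,fy=2.4))"
```

```text
14.9833 [0.00039508 0.00020601 0.00068152] [-0.15  0.05 -3.49]
0.002 [0.     0.0001 0.0001] [ 0.14 -0.34  0.08]
0 [-0.0001 -0.     -0.    ] [ 0.14  0.08 -0.52]
-0.002 [0.0001 0.     0.0002] [-0.65 -0.27  2.73]
-0.004 [0.0001 0.     0.0002] [ 0.12 -0.71  3.87]
[(0.74, [0.5188, 0.1031, 0.1135]), (0.71, [0.5235, 0.1071, 0.0828])]
16.6667 [ 0.59  0.48 -1.11  1.79  0.46  1.17  1.08]
-0.1 [0.529 0.093 0.25 ] [ 0.7   0.5  -1.15  1.79  0.4   1.14  1.19]
-0.253 [0.534 0.068 0.247] [ 0.84  0.57 -1.19  1.78  0.3   1.12  1.34]
```

View pics/g_c.png

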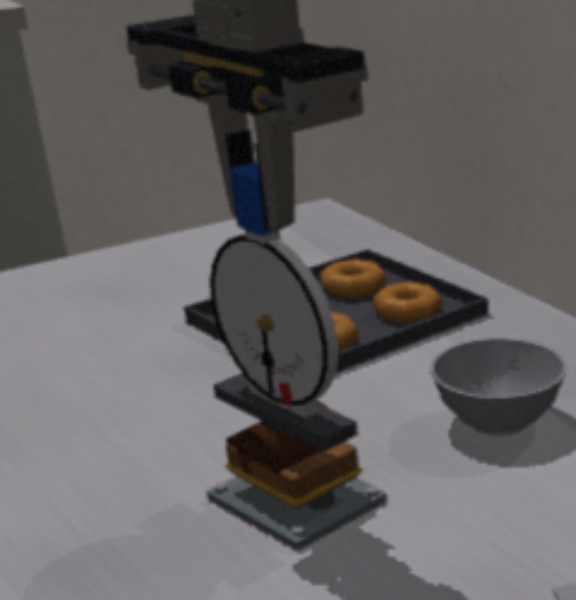

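The foot sits on the hump upright. The force rise of 3.9 N means about 2.7 mm pressed, so contact was about 1.2 mm below nominal. Next I rock it in small rolling steps while deepening the press to 7 mm.

Run:
```python
from h import *
f0=np.load("f0.npy"); H=HUMP-[0,0,.0012]
env.pause(.5)
for t,pr in ((-.065,.003),(-.13,.0035),(-.19,.005),(-.253,.007)):
    p,R=tcp(*gauge_pose(t,pr,hump=H),-1); env.movel(p,R,rate=.05)
    f=F(2); s=env.sense(); print(t,s["t"],(s["ee_pos"]-p).round(4),(f-f0).round(2))
env.pause(1.5)
f=F(6); s=env.sense(); print(s["t"],(f-f0).round(2))
P,d=viewer.read_camera("side"); cv2.imwrite("pics/h_s.png",P[:,:,::-1])
O,Rg=gauge_from_tcp(s); I=dial_rect(P,O,Rg); cv2.imwrite("pics/h_r.png",I[:,:,::-1]); print(angles(I))
for n in ["mark_tab","pointer_tip","hump"]:
    for r in tip_of("side",n)[:1]: 
        l=Rg.T@(np.array(r["at"])-O)-[0,0,.086]; print(n,r["at"],l.round(4),np.arctan2(l[1],-l[2]))
a=cv2.resize(P[40:290,80:320],None,fx=2.4,fy=2.4)[:,:,::-1];cv2.imwrite('pics/h_c.png',a)
P,d=viewer.read_camera("wrist"); cv2.imwrite("pics/h_w.png",P[:,:,::-1])
```

```text
-0.065 17.6 [ 0.0004 -0.0007  0.0001] [ 1.2  -1.78  3.95]
-0.13 18.0333 [ 0.0001 -0.0001  0.0001] [ 0.91 -1.93  4.95]
-0.19 18.4583 [0.0001 0.0001 0.0002] [ 0.43 -1.71  5.1 ]
-0.253 18.9 [ 0.0002 -0.      0.0003] [ 0.68 -2.88  6.47]
20.6 [ 1.49 -4.4   6.8 ]
((np.float64(0.25391031265162994), np.float64(14.771652131504963), np.float64(-57.400819037236786), np.float64(34858.0)), (np.float64(0.07536575809528884), np.float64(2.8147343165619927), np.float64(-32.426637499117916), np.float64(354275.0)))
mark_tab [0.5165, 0.0867, 0.1056] [ 0.0135  0.0131 -0.0569] 0.22554606016457035
pointer_tip [0.5173, 0.0846, 0.1051] [ 0.013   0.0153 -0.0568] 0.2633206022532777
hump [0.5253, 0.1085, 0.0813] [ 0.0009 -0.0001 -0.0854] -0.0010530569118279867
```

View pics/h_c.png

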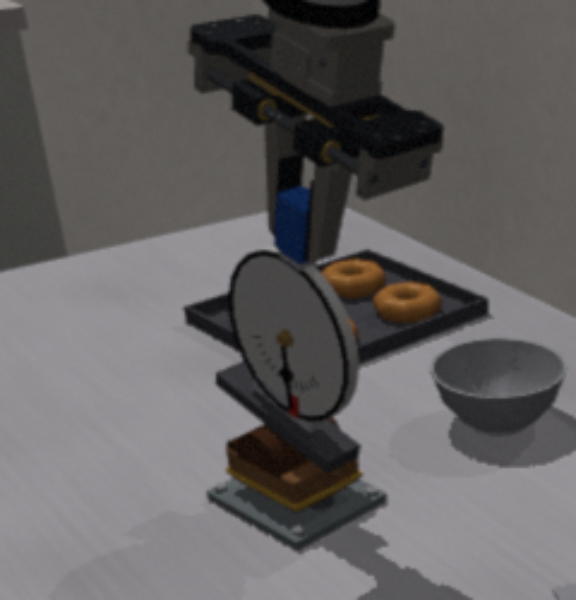

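View pics/h_r.png

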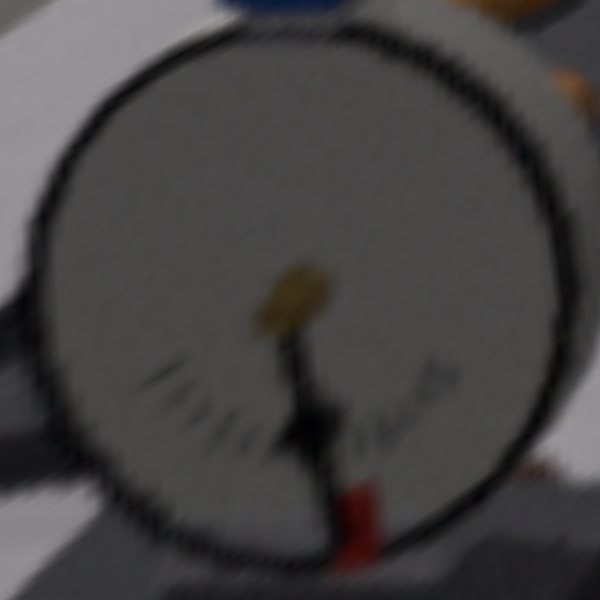

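View pics/h_w.png

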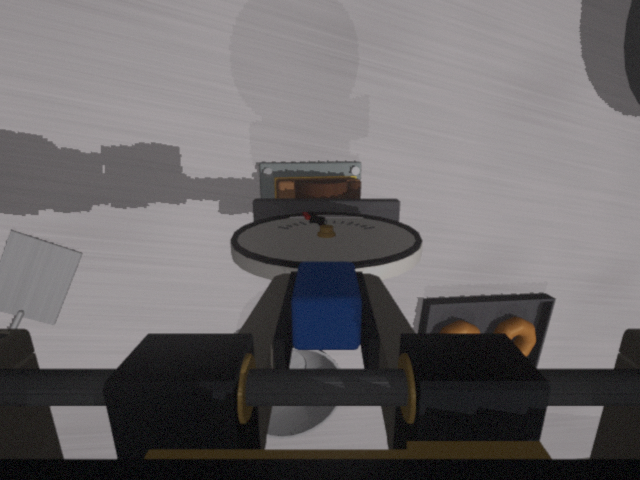

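Run:
```python
from h import *
z=np.load("f.npz"); P,d=z["P"],z["d"]
_,W=cloud("side",P,d)
O,Rg=gauge_from_tcp(dict(ee_pos=z["ee"],tcp_rot=z["R"]))
L=((W-O)@Rg-[0,0,.086])*1000
q=P.astype(int); r=np.hypot(L[...,1],L[...,2])
dial=(r<62)
red=dial&(q[...,0]-np.maximum(q[...,1],q[...,2])>40)&(r>45)
dark=dial&(q.max(-1)<45)&(abs(L[...,1])<8)&(L[...,2]<-8)
w=dial&(q.min(-1)>60)&(L[...,2]>5)
for n,m in(("red",red),("dark",dark),("face",w)): print(n,m.sum(),np.median(L[m],0).round(2),L[m].std(0).round(2), L[m].mean(0).round(2))
for v,u in zip(*np.nonzero(dark)): pass
i=np.argsort(L[dark][:,2]); print(L[dark][i][::6].round(1).tolist())
a=cv2.imread("pics/h_w.png")[150:290,210:440];cv2.imwrite("pics/h_w2.png",cv2.resize(a,None,fx=3.4,fy=3.4,interpolation=cv2.INTER_CUBIC))
a=cv2.imread("pics/h_s.png")[140:240,160:240];cv2.imwrite("pics/h_s2.png",cv2.resize(a,None,fx=6,fy=6,interpolation=cv2.INTER_CUBIC))
```

```text
red 51 [  9.6   13.28 -52.89] [1.13 2.56 3.86] [  9.7   13.27 -53.6 ]
dark 136 [ 12.19  -1.12 -29.63] [ 1.49  2.35 12.67] [ 12.15  -1.16 -31.73]
face 2860 [ 6.2  -0.91 28.74] [ 1.01 30.24 15.1 ] [ 6.23 -0.68 29.6 ]
[[11.6, -0.1, -59.4], [9.3, -1.0, -55.7], [11.9, -2.1, -52.2], [11.9, 0.9, -49.3], [11.5, -2.8, -45.7], [10.0, -1.0, -42.0], [13.1, 0.5, -38.6], [14.2, -0.5, -34.6], [13.8, -0.3, -33.2], [11.3, 4.0, -32.1], [13.3, -6.8, -31.0], [14.0, -0.0, -29.9], [13.6, 2.8, -28.9], [12.3, 2.9, -28.1], [13.7, -2.3, -26.6], [12.2, -2.2, -25.9], [15.2, 4.4, -25.0], [11.1, 2.1, -23.9], [11.2, -3.2, -23.1], [12.4, -1.6, -19.5], [10.8, -1.1, -15.7], [12.2, -0.9, -13.4], [6.4, -3.0, -10.1]]
```

View pics/h_w2.png

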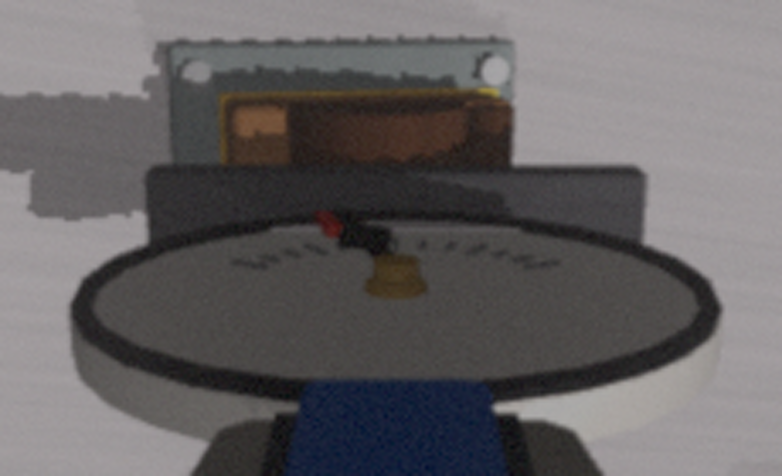

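View pics/h_s2.png

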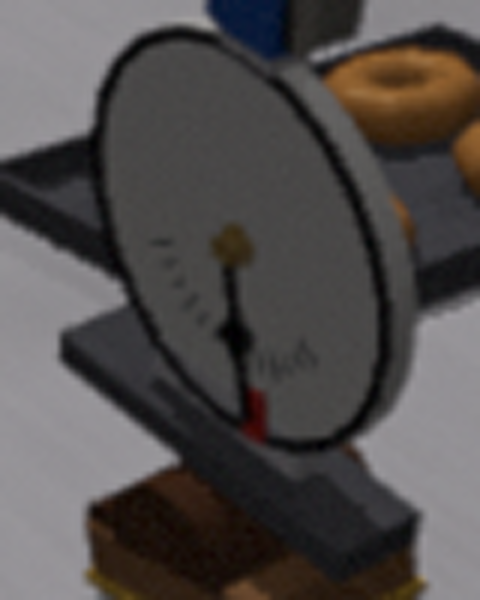

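Run:
```python
from h import *
f0=np.load("f0.npy")
def foot(P,d,O,Rg):
    _,W=cloud("side",P,d); L=((W-O)@Rg)*1000
    for k in range(2):
      m=(L[...,2]>10)&(L[...,2]<19)&(abs(L[...,0]-12)<7)&(abs(L[...,1])<66)&(P.max(-1)<110)
    A=L[m]; 
    for k in range(3):
        c=np.polyfit(A[:,1],A[:,2],1); r=A[:,2]-np.polyval(c,A[:,1]); A=A[abs(r)<2*r.std()]
    # dial face
    rr=np.hypot(L[...,1],L[...,2]-86); m=(rr<55)&(P.min(-1)>55)&(abs(L[...,0]-6)<6)
    B=L[m]; cc=np.linalg.lstsq(np.c_[B[:,1],B[:,2]-86,np.ones(len(B))],B[:,0],rcond=None)[0]
    return "slope",c.round(4),len(A),"face",cc.round(4),len(B)
z=np.load("f.npz"); print(foot(z["P"],z["d"],*gauge_from_tcp(dict(ee_pos=z["ee"],tcp_rot=z["R"]))))
s=env.sense(); O,Rg=gauge_from_tcp(s)
ds=[]
for k in range(4):
    P,d=viewer.read_camera("side"); ds.append(d); print(foot(P,d,O,Rg))
    np.savez(f"h{k}.npz",P=P,d=d,ee=s["ee_pos"],R=s["tcp_rot"])
print(env.sense()["t"],(F(4)-f0).round(2),env.sense()["moment"].round(2))
# tool tilt readout
print("tilt cmd/actual",np.arcsin(Rg[2,1]))
# measure tab, pointer with planes
i=viewer.camera_info("side");K=i["intrinsics"]
def onplane(u,v,x,O,Rg):
    ray=i["rotation"]@np.array([(u-K[0,2])/K[0,0],-(v-K[1,2])/K[1,1],-1]); n=Rg[:,0]
    t=((O-i["eye"])@n+x)/(ray@n); return (Rg.T@(i["eye"]+t*ray-O)-[0,0,.086])*1000
for nm in ("f.npz","h0.npz"):
    z=np.load(nm); O,Rg=gauge_from_tcp(dict(ee_pos=z["ee"],tcp_rot=z["R"])); P=z["P"]
    c=dial_rect(P,O,Rg)
    # project grid lines: pivot, expected pointer axis at plane 10.5 and tab plane 8.5
    big=cv2.resize(P,None,fx=8,fy=8,interpolation=cv2.INTER_CUBIC)
    def pr(x,y,zz):
        X=Rg@np.array([x,y,zz+86])/1000+O; cc=(X-i["eye"])@i["rotation"]
        return np.array([K[0,0]*cc[0]/-cc[2]+K[0,2],K[1,1]*cc[1]/cc[2]+K[1,2]])
    cen=pr(9,0,-45); x0,y0=(cen-[36,30]).astype(int)
    im=np.ascontiguousarray(big[y0*8:(y0+56)*8,x0*8:(x0+72)*8,::-1])
    T=lambda p:tuple(((p-[x0,y0]+.5)*8*8).astype(int).tolist())
    a=.253
    for y in (-5,5):
        for zz0,zz1 in((-51,-69),):
            f=lambda y,zz:(y*np.cos(a)-zz*np.sin(a),y*np.sin(a)+zz*np.cos(a))
            cv2.line(im,T(pr(8.5,*f(y,zz0))),T(pr(8.5,*f(y,zz1))),(0,255,255),1,cv2.LINE_AA,3)
    ap=0 if nm[0]=="f" else .253
    cv2.line(im,T(pr(10.5,0,0)),T(pr(10.5,60*np.sin(ap),-60*np.cos(ap))),(0,255,0),1,cv2.LINE_AA,3)
    cv2.imwrite(f"pics/ov_{nm[0]}.png",im)
```

```text
('slope', array([-2.4000e-03,  1.4409e+01]), 570, 'face', array([1.2000e-03, 6.0000e-04, 6.2289e+00]), 4404)
('slope', array([-7.00000e-04,  1.43349e+01]), 280, 'face', array([3.3000e-03, 2.0000e-04, 6.9029e+00]), 1405)
('slope', array([6.00000e-04, 1.44057e+01]), 289, 'face', array([ 1.5000e-03, -6.0000e-04,  6.9879e+00]), 1404)
('slope', array([2.00000e-04, 1.42502e+01]), 290, 'face', array([ 2.0000e-03, -5.0000e-04,  6.9719e+00]), 1411)
('slope', array([-0.    , 14.4735]), 283, 'face', array([2.5000e-03, 7.0000e-04, 6.9443e+00]), 1403)
21.05 [ 1.79 -4.94  6.96] [-1.77 -0.72 -0.06]
tilt cmd/actual -0.25282077063543845
```

View pics/ov_f.png

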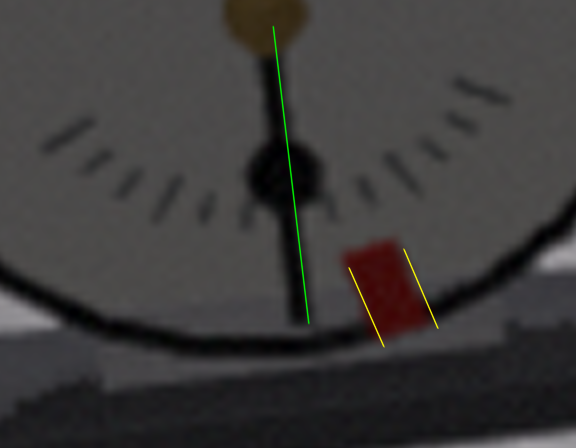

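View pics/ov_h.png

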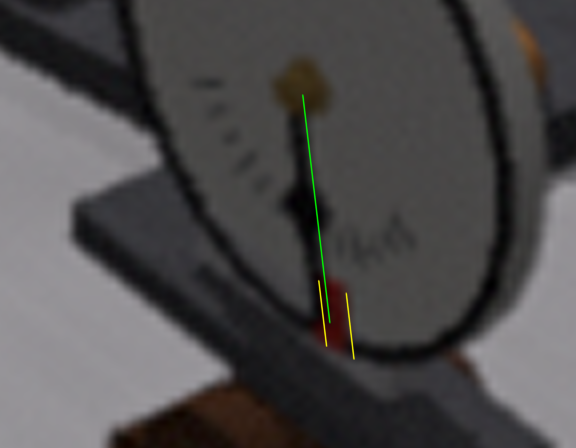

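Foot-bar slope in depth agrees with the hand to 0.002 rad, so the true tilt is −0.253 with no in-hand slip. The oblique side view makes the pointer look slightly short of the tab's middle, but the pointer sits about 2 mm proud of the tab, so parallax is likely. I'll cross-check with the wrist camera, which has almost no sideways parallax.

```bash
python3 - <<'E'
from h import *
s=env.sense(); O,Rg=gauge_from_tcp(s); i=viewer.camera_info("wrist");K=i["intrinsics"];T=i["T_tool_cam"]
P=np.mean([viewer.read_camera("wrist")[0].astype(float) for k in range(3)],0).astype(np.uint8)
def pr(x,y,zz):
    X=Rg@np.array([x,y,zz+86])/1000+O; X=s["tcp_rot"].T@(X-s["ee_pos"]); c=T[:3,:3].T@(X-T[:3,3])
    return np.array([K[0,0]*c[0]/-c[2]+K[0,2],K[1,1]*c[1]/c[2]+K[1,2]])
x0,y0,S=285,195,10
im=cv2.resize(P[y0:y0+50,x0:x0+75],None,fx=S,fy=S,interpolation=cv2.INTER_CUBIC)[:,:,::-1].copy()
Q=lambda p:tuple(((p-[x0,y0]+.5)*S*8).astype(int).tolist())
f=lambda a,y,zz:(y*np.cos(a)-zz*np.sin(a),y*np.sin(a)+zz*np.cos(a))
cv2.imwrite("pics/w_raw.png",im)
for y in(-5,5): cv2.line(im,Q(pr(8.5,*f(.253,y,-51))),Q(pr(8.5,*f(.253,y,-69))),(0,255,255),1,cv2.LINE_AA,3)
cv2.line(im,Q(pr(10.5,0,0)),Q(pr(10.5,*f(.253,0,-60))),(0,255,0),1,cv2.LINE_AA,3)
cv2.line(im,Q(pr(10.5,0,0)),Q(pr(10.5,*f(.213,0,-60))),(255,0,0),1,cv2.LINE_AA,3)
t=[Q(pr(7,*f(k,0,-70)))  for k in np.linspace(-1,1,21)]
cv2.imwrite("pics/w_ov.png",np.vstack([im,cv2.imread("pics/w_raw.png")])[:, :])
print(env.sense()["t"])
E
python3 -c "
import cv2;a=cv2.imread('pics/w_ov.png');print(a.shape);cv2.imwrite('pics/w_ov2.png',cv2.resize(a,(450,600)))"
```

```text
21.3333
(1000, 750, 3)
```

View pics/w_ov2.png

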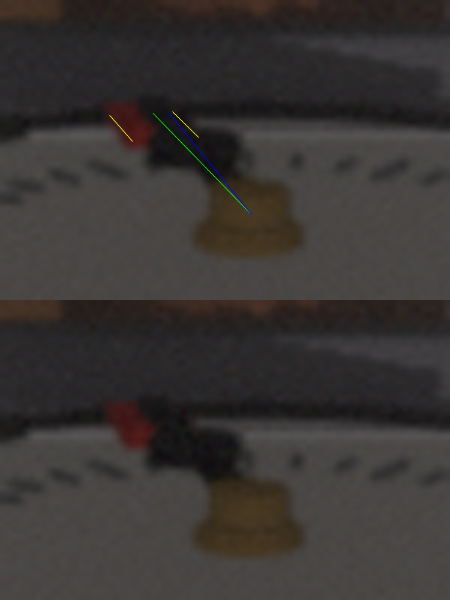

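The wrist view shows the pointer and its weight covering the right half of the tab. The tab's left edge sits at the predicted line, perhaps 0.5 mm further out. Pooling the readings, the mark is about 0.26, so I'll nudge the tilt to −0.260, let it settle, check and hand in.

Run:
```python
from h import *
f0=np.load("f0.npy"); H=HUMP-[0,0,.0012]
p,R=tcp(*gauge_pose(-.26,.007,hump=H),-1); env.movel(p,R,rate=.03)
env.pause(2.0)
s=env.sense(); O,Rg=gauge_from_tcp(s); print(s["t"],"tilt",np.arcsin(Rg[2,1]),(F(5)-f0).round(2),s["gripper_width"])
P,d=viewer.read_camera("side"); cv2.imwrite("pics/k_s.png",P[:,:,::-1])
A={}
for n in ["mark_tab","pointer_tip","hump","bowl","scraper","jar"]:
    for r in tip_of("side",n)[:1]: print(n,r["score"],r["at"])
cv2.imwrite("pics/k_c.png",cv2.resize(P[110:250,130:280],None,fx=4,fy=4,interpolation=cv2.INTER_CUBIC)[:,:,::-1])
```

```text
23.5833 tilt -0.2601745157824816 [ 1.   -2.37  7.25] 0.02974084122676987
mark_tab 0.56 [0.5174, 0.0864, 0.1052]
pointer_tip 0.65 [0.5172, 0.0848, 0.1053]
hump 0.83 [0.5268, 0.1079, 0.0821]
bowl 0.6 [0.7509, 0.1129, -0.0007]
scraper 0.86 [0.7409, -0.2043, 0.0016]
jar 0.6 [0.6015, -0.4276, -0.0002]
```

View pics/k_c.png

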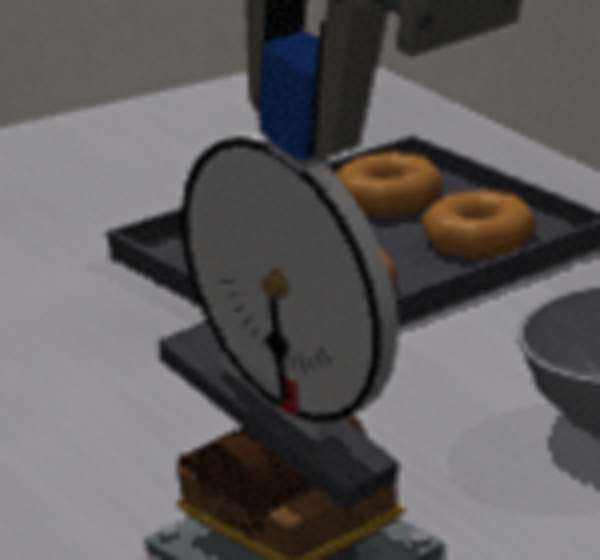

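The pointer lies on the tab at about (288,395), the foot rests on the hump and the cap is down by about half. The bystanders are where they were. Handing in.

Run:
```python
from station import env, workorder
workorder.finish_job(); print(env.sense()["t"])
```

```text
the job is handed in; nothing more can be done
the job is handed in; nothing more can be done
```

I picked the gauge up by its blue handle and set it upright on the hump with about 2.7 mm of press. I then rocked it to a tilt of −0.260 rad, pressed the rest to about halfway, and handed in at about 24 s while still holding it.

Last checks:
- **Pointer and tab:** I put the tab at about 0.253 rad from the close-up view (0.256 by the network), and the wrist view hinted at slightly more. I set 0.260 as a compromise. The hand read −0.260 at the end. Before that last small nudge, the foot bar showed no slip in the fingers, to within 0.002 rad.
- **Disagreement:** in the oblique side view the pointer still looks slightly to one side of the tab's middle. I put this down mostly to the pointer standing about 2 mm in front of the tab, but it could be a true error of up to about 0.03 rad.
- **Press:** the contact force of 7.25 N means about 7.5 mm pressed. The camera's height for the hump means about 6 mm. Both are near the 7 mm halfway point.
- **Bystanders:** the bowl, scraper and jar are unmoved within the measuring error.

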